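# Shut a crock into its display bay

### The arm

A 6-joint arm with a two-finger parallel gripper is mounted at the origin on the work surface. World frame = base frame: x ahead of the robot, y to its left, z up, the work surface at z = 0. Lengths are in mm, angles in degrees, forces in N, time in s.
With the tool pointing down it reaches from about 300 to 850 mm from the base axis. Payload 4.2 kg.
Tool frame: the origin (TCP) lies on the front face of the gripper's body, between the roots of the fingers; the fingertips stand 78 mm ahead of it and the grasp point (between the pads) lies 60 mm ahead of it; x points along the fingers, y is the direction in which the jaws open and shut, and the axes are right-handed (so a half turn about x gives the same grasp; the last joint's range is limited). The gripper opens to 91 mm and grips with 3 to 60 N. Pads are 32 mm wide; open, the fingers measure 118 mm over their backs; the gripper's body (76 mm by 178 mm) begins 60 mm behind the grasp point.
Start: joints at [-74.542, 18.312, 89.639, -0, 72.044, -1.146], TCP at [164.313, -551.032, 292.276] pointing down, gripper open.
Joint ranges: [-177.97, 177.97], [-48.28, 115.42], [12.27, 149.76], [-77.06, 257.06], [2.81, 150.46], [-146.56, 146.56]. Speed limits (degrees/s): [147.25, 147.25, 180, 180, 180, 180].

### API

Orientations are given as [roll, pitch, yaw] about the fixed x, y, z axes, in that order (R = Rz(yaw) Ry(pitch) Rx(roll)).
In Python, from workcell import status, viewer, env gives the robot as it stands. The module is installed in compiled form; this text tells all that it offers.
- The arm moves only by the tool move_arm, never from a script. Its argument "moves" is a list of rows, each a list of 3 entries, a list of its own where there are three numbers: the shift along the tool's x, y, z in cm, then the turn about the tool's x in rad, then the gripper's target within -1 to 1 (fully open at 1, half-way at 0, shut at -1). A call has 1 to 20 rows; each row is the pose to reach, as a shift and turn from the pose commanded when the call began, along the tool's axes at that moment; what a row does not reach only later rows make up. A row lasts 1/8 s, in which the tool goes at most 62.5 mm and 10.7 degrees, less where a joint would pass 70% of its speed; a pose out of reach is approached as far as the arm can. A call with a gripper value outside its range is refused whole. The fingers move at their own pace and stop on an object; "force" is the grip in N (left out, the last holds). Time passes only in rows, so rows that repeat a pose let the fingers close. It gives the time, the measured TCP pose, the force and the opening at its end, in the units of the state.
- status.state(): the state, without advancing time (a new reading comes with each control period).
- viewer.grab_frame(name): name is "scene" or "top" or "wrist"; returns the picture (400x640x3 uint8, red, green, blue); there is no depth.
- viewer.get_calibration(name): a dict with "camera_matrix" (3x3 intrinsics, pixels), "D" ([k1, k2, p1, p2, k3] as OpenCV has them; the pictures are not rectified), "eye" and "rotation" of the camera in the world. Camera axes: x right, y down, z forward; pixel columns grow to the right and rows downward; lengths in mm; the calibration is good to about 2 mm. A picture is of the moment at which its call begins: read the wrist's pose just before it. get_calibration takes no time and is no camera call; for the wrist camera it gives the pose at the moment of the call.
- env.job_done(): hands the job in, once; it reports no verdict.
The state is a dict: "time_s": time; "qpos": joint angles; "qvel": joint speeds; "effort": joint torques, N m; "ee_pos": TCP position; "ee_rot": TCP orientation; "force": force on the tool from outside, world axes, zero at the start; "torque": the same for the moment, N m; "gripper_width": finger opening in mm.
Only numpy, scipy, OpenCV 4.12 (cv2) and the standard library are available. Lean on these libraries where they do the work, as an engineer would, in place of code of your own. Each camera call takes 0.05 s, during which the arm holds its last target.

### The job

Put the squat lidded crock into the bay of the wooden display stand by sliding it along the stand's long wall: keep it upright on the board, do not lift it, and do not let it stray away from the wall. Then take the wider of the two carved divider panels from the rack and slide it down the slot across the mouth of the bay until its lower edge rests on the board, shutting the crock in. Leave the narrower panel in the rack and the other wares where they are.

Things in the scene. Friction and masses are not known exactly. Their poses are not given: they have to be found in the camera images.
- stand: Fixed pine display stand, sizes in mm. Origin: underside centre; y along its length to the bay. Board 160 (x) by 360 (y), 12 thick. Long wall at +x, inner face x=56, 18 thick, full length, 45 above the board along the open lane (y -180 to 27; no wall at -x). Bay at +y end: inside x -58 to 58, y 52 to 168, side and end walls 79 above the board, open on top and at its -y mouth.
- slot (a point): Middle of the slot across the bay's mouth, on the board's upper surface (stand's y=45.5, z=12); stand's axes. An upright groove in each side wall, 13 wide (y), 10 deep: groove bottoms 132 apart (x), walls 112 apart (116 in the bay). The cheeks have pitched tops that lead in: mouth 85 above the board, true width from 79 down.
- bay (a point): Middle of the bay's floor, at the board's upper surface; axes as the stand's. The crock belongs centred here to about 10 mm.
- jar_c (a point): Centre (half-way up) of the squat terracotta crock with a flat white lid: upright cylinder of diameter 96 and height 64, about 0.5 kg, too wide to grasp. It starts on the stand's board in the open lane, 3 to 8 mm clear of the long wall. Glazed and slippery (friction about 0.35): it slides at 1 to 4 N.
- panel_c (a point): Centre of the wider carved dark wood divider panel: slab 124 wide (its x), 10 thick (its y), 130 high (its z), about 0.12 kg; both faces and both ways round alike. It starts upright on the rack's board; seated in the stand's slot its centre is 65 above the board.
- narrow_c (a point): Centre of the narrower panel, same look: 90 wide (x), 10 thick (y), 130 high (z). It stands in the other place of the rack; to be left there.
- rack: Low pine rack, fixed: board 150 by 150, 12 thick, origin at its underside centre. Two places, 84 apart (y -42 and 42), each a loose 14 wide channel along x between rails 40 high above the board; the panels stand in them, faces towards +y and -y. Which panel is in which place varies.
- mug: Bystander: blue mug, 76 diameter, 85 high, origin under its centre.
- eggcup: Bystander: white egg cup holding an egg shape, 46 diameter, 62 high, origin under its centre.
- spoon: Bystander: spoon lying on the table.
- bowl: Bystander: white bowl, 110 diameter, 45 high, origin under its centre.
- jar2: Bystander: amber glass jar, 60 diameter, 100 high, origin under its centre.
- plates: Bystander: stack of plates, 150 diameter, 58 high, origin under its centre.
- pot: Bystander: open terracotta pot with two handles, 104 diameter, 90 high, origin under its centre.
Mind the look-alikes: they are no part of the job. What is shaped like the part that bears panel_c but grey or pink is not meant. Leave any pink look-alike of the part that bears jar_c alone.

How it is judged:
By the outcome, as a careful person would: the job done as asked, in the order asked, and still so for the second after the job is handed in, with the robot touching nothing.
It also fails if it takes over 70 s, if anything falls off the work surface, if the arm or the gripper's body presses on something with over 40 N, if the wrist force passes 120 N, or if a joint passes its speed limit or range.

## Working session

There is one attempt and no reset: what is moved stays moved. The work goes in short steps, Python scripts to look and compute and a tool call to move; the robot and the scene stay as the last step left them, time stands still between calls to the robot, and variables do not carry over. Pictures are saved under pics/ and viewed, and the job is handed in when it is done.

Besides the shell and the picture viewer there is one more tool, called after "Emit:" by a JSON object that holds its "api" and its "payload", one argument or row to a line. move_arm: Moves the arm, as the interface text tells. Its arguments: {"type":"object","properties":{"moves":{"type":"array","items":{"type":"array"}},"force":{"type":"number"}},"required":["moves"]}

```bash
mkdir -p pics; python3 - <<'E'
from workcell import status, viewer, env
import cv2
print(status.state())
for n in ("scene","top","wrist"):
    c=viewer.get_calibration(n); print(n,c)
    cv2.imwrite(f"pics/{n}0.png",viewer.grab_frame(n)[:,:,::-1])
E
```

```text
{'time_s': 0.0, 'qpos': array([-7.45408178e+01,  1.83523364e+01,  8.97076702e+01, -2.21324484e-03,
        7.20415229e+01, -1.14565180e+00]), 'qvel': array([ 0.01347827, -0.01092522, -0.04183222, -0.00958751,  0.04125612,
       -0.01362353]), 'effort': array([-2.44888957e-03, -4.12459767e+01, -2.31972009e+01,  7.26746977e-02,
        4.56955098e-02, -1.48418130e-04]), 'ee_pos': array([ 164.21441241, -550.67225892,  291.40460499]), 'ee_rot': array([-89.95836383,  89.89844867, 106.64715444]), 'force': array([0.14304817, 0.04544176, 0.05184725]), 'torque': array([-0.00333067,  0.01807464,  0.00763676]), 'gripper_width': 91.23961108191281}
scene {'camera_matrix': array([[460.12592596,   0.        , 323.20008592],
       [  0.        , 460.12592596, 191.80706063],
       [  0.        ,   0.        ,   1.        ]]), 'D': array([0.00094212, 0.        , 0.        , 0.        , 0.        ]), 'eye': array([ 973.31745045,  618.50170252, 1153.69138908]), 'rotation': array([-142.39822116,   -0.39867525,  148.05962271])}
top {'camera_matrix': array([[466.86107361,   0.        , 329.33033751],
       [  0.        , 466.86107361, 203.07792606],
       [  0.        ,   0.        ,   1.        ]]), 'D': array([0.04433245, 0.        , 0.        , 0.        , 0.        ]), 'eye': array([ 318.98282662,  -61.63250681, 1631.96807677]), 'rotation': array([-171.98883612,   -1.29565818,  -90.08790127])}
wrist {'camera_matrix': array([[276.45228322,   0.        , 319.73091817],
       [  0.        , 276.45228322, 198.54855846],
       [  0.        ,   0.        ,   1.        ]]), 'D': array([-0.02083599,  0.        ,  0.        ,  0.        ,  0.        ]), 'eye': array([ 230.53484064, -531.6424615 ,  383.68096985]), 'rotation': array([ 1.65925031e+02,  9.73409220e-02, -7.33710062e+01])}
```

View pics/scene0.png

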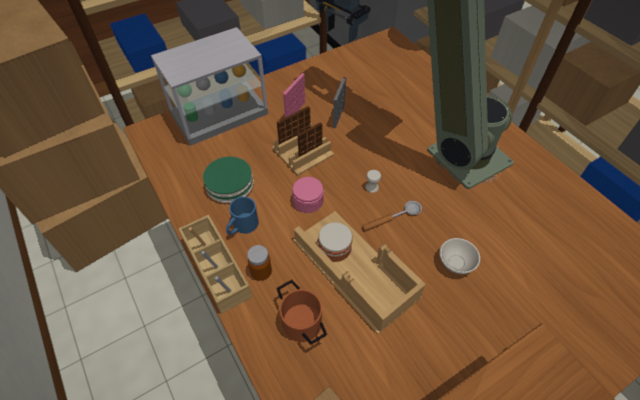

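View pics/top0.png

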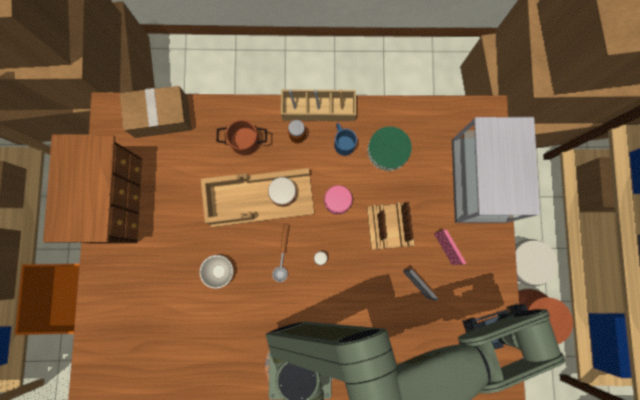

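View pics/wrist0.png

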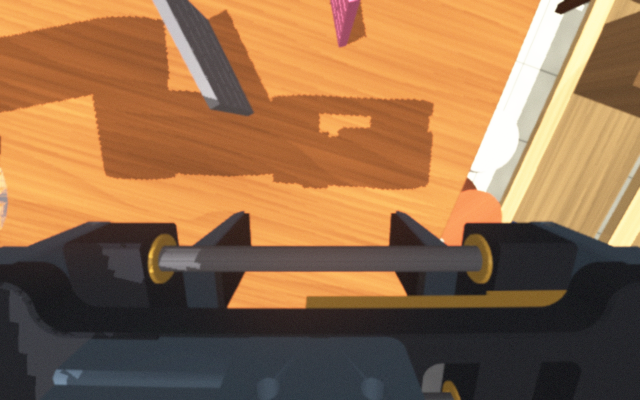

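The scene shows the stand with its bay towards world +y and the crock (pixel 335,238). The rack with two brown panels is near (300,140). I'll zoom in on the stand and the rack.

```bash
cat > h.py <<'E'
from workcell import status, viewer, env
import cv2, numpy as np
from scipy.spatial.transform import Rotation as R
def cam(n):
    c=viewer.get_calibration(n); Rm=R.from_euler('xyz',c['rotation'],degrees=True).as_matrix()
    return c['camera_matrix'],c['D'],np.array(c['eye']),Rm
def proj(c,P):
    K,D,e,Rm=c; P=np.atleast_2d(P).astype(float)
    rv=cv2.Rodrigues(Rm.T)[0]
    return cv2.projectPoints(P,rv,-Rm.T@e,K,D)[0].reshape(-1,2)
def unproj(c,uv,z):
    K,D,e,Rm=c
    n=cv2.undistortPoints(np.array(uv,float).reshape(-1,1,2),K,D).reshape(-1,2)
    d=np.c_[n,np.ones(len(n))]@Rm.T
    return e+d*((z-e[2])/d[:,2])[:,None]
E
python3 - <<'E'
import cv2
def z(n,x0,y0,x1,y1,f,o):
    i=cv2.imread(f"pics/{n}.png")[y0:y1,x0:x1]; cv2.imwrite(f"pics/{o}.png",cv2.resize(i,None,fx=f,fy=f,interpolation=cv2.INTER_CUBIC))
z("top0",190,155,330,240,5.7,"t_st")
z("scene0",280,190,440,340,4,"s_st")
z("top0",360,190,420,255,8,"t_rk")
z("scene0",260,70,350,180,5,"s_rk")
E
```

```text
(no output)
```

View pics/t_st.png

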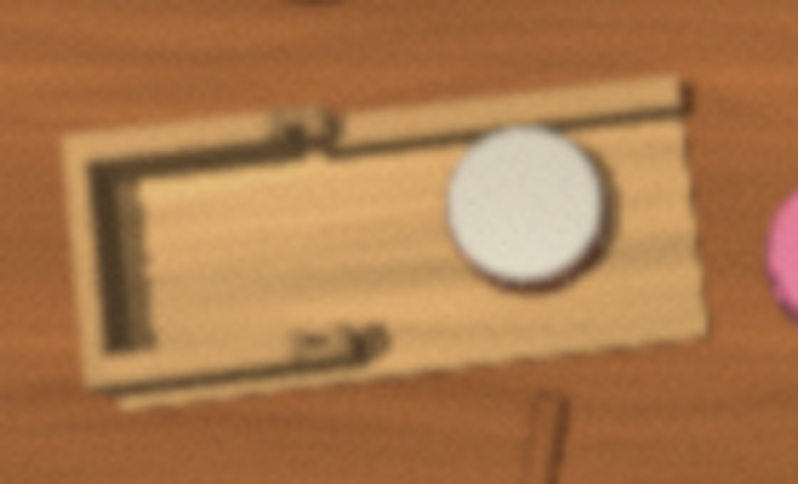

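View pics/s_st.png

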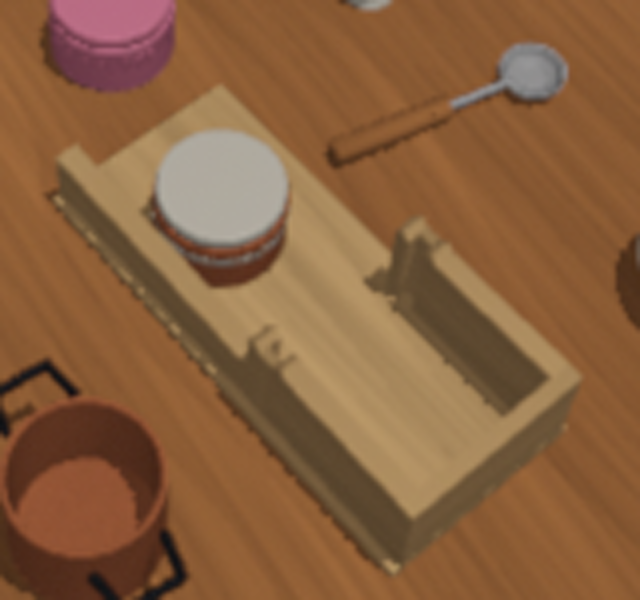

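View pics/t_rk.png

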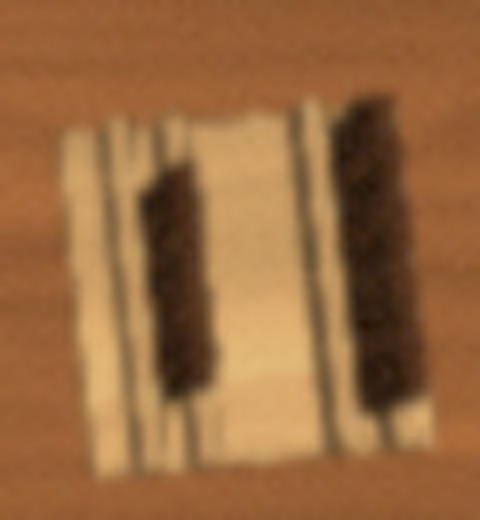

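View pics/s_rk.png

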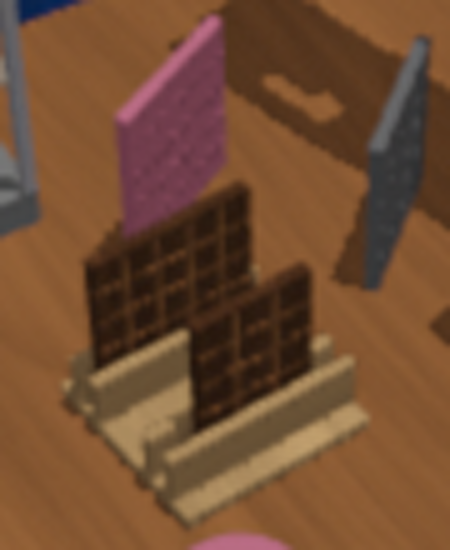

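```bash
cat > fit.py <<'E'
from h import *
from scipy.optimize import least_squares
T=cam('top');S=cam('scene')
def un(p,o,f): return (np.array(p,float)+.5)/f-.5+np.array(o)
def fit(obs,x0):
    def f(p,full=False):
        r=[]
        for c,L,uv in obs:
            a=np.radians(p[2]);L=np.array(L,float)
            P=np.array([p[0]+np.cos(a)*L[0]-np.sin(a)*L[1],p[1]+np.sin(a)*L[0]+np.cos(a)*L[1],L[2]])
            r.append((proj(c,P)[0]-uv))
        return np.array(r) if full else np.ravel(r)
    s=least_squares(f,x0,loss='soft_l1'); print(s.x.round(2)); print(f(s.x,True).round(1).tolist()); return s.x
t=lambda p:un(p,(190,155),5.7); s=lambda p:un(p,(280,190),4)
st=[(T,(74,180,91),t((64,135))),(T,(74,-180,57),t((678,77))),(T,(56,-180,57),t((686,107))),(T,(-80,-180,12),t((707,335))),(T,(-80,180,12),t((125,408))),(T,(58,168,91),t((90,165))),(T,(-58,168,91),t((105,352))),
(S,(-80,-180,12),s((220,87))),(S,(74,180,91),s((405,515))),(S,(80,180,12),s((395,570))),(S,(-58,168,91),s((548,377)))]
p=fit(st,[500,100,5])
fit(st[:7],p); fit(st[7:],p)
# jar lid: fit circle top z=76
i=viewer
for nm,c,m,z in(('top',T,t((525,205)),76),('scene',S,s((222,187)),76)):
    P=unproj(c,m,z)[0]; a=np.radians(p[2]); d=P[:2]-p[:2]; print(nm,'jar',P,'local',np.cos(a)*d[0]+np.sin(a)*d[1],-np.sin(a)*d[0]+np.cos(a)*d[1])
t=lambda p:un(p,(360,190),8); s=lambda p:un(p,(260,70),5)
rk=[(T,(75,75,12),t((65,130))),(T,(-75,75,12),t((98,475))),(T,(-75,-75,12),t((435,445))),
(S,(75,75,12),s((190,520))),(S,(-75,75,12),s((367,415)))]
fit(rk,[450,-250,5])
# wide panel: top corners z=142
w=[(T,(62,5,142),t((333,110))),(T,(62,-5,142),t((388,97))),(T,(-62,-5,142),t((428,398))),(T,(-62,5,142),t((365,412))),
(S,(62,5,142),s((92,265))),(S,(-62,5,142),s((247,190)))]
fit(w,[450,-290,5]);fit(w[:4],[450,-290,5]);fit(w[4:],[450,-290,5])
print(status.state()['time_s'])
E
python3 fit.py
```

```text
[566.61 141.98   7.1 ]
[[0.3, 0.2], [0.4, -0.1], [-0.4, -0.2], [0.8, 0.3], [-0.8, 0.2], [-0.2, -0.8], [0.3, 0.9], [-0.3, -1.4], [1.2, 0.6], [-1.4, 0.4], [0.1, 0.1]]
[566.92 142.23   7.04]
[[0.2, 0.1], [0.3, -0.1], [-0.5, -0.3], [0.7, 0.3], [-0.9, 0.1], [-0.3, -0.9], [0.2, 0.7]]
[566.17 141.74   7.11]
[[-0.2, -1.5], [1.3, 0.4], [-1.3, 0.3], [0.2, -0.1]]
top jar [580.32911689  63.34157467  76.        ] local 3.9017848013969587 -79.7314644243024
scene jar [581.80058804  66.69163006  76.        ] local 5.775868656742519 -76.58886866321279
[ 467.72 -312.89    5.25]
[[-0.5, 0.6], [-0.1, 0.2], [0.7, 0.0], [-1.1, 0.1], [0.2, 0.4]]
[ 471.29 -350.47    5.76]
[[3.5, -1.3], [-0.3, 0.0], [-0.5, 0.6], [4.3, -0.8], [0.5, 1.4], [1.3, 0.1]]
[ 470.15 -345.24    7.03]
[[1.5, -0.8], [-2.4, 0.4], [-1.7, 0.9], [3.1, -0.5]]
[ 471.97 -355.19    5.14]
[[-0.5, 0.5], [0.5, -0.6]]
0.15
```

```bash
cat >> h.py <<'E'
SX,SY,SYAW=566.6,142.0,7.08
def S2W(l):
    a=np.radians(SYAW); return np.array([SX+np.cos(a)*l[0]-np.sin(a)*l[1],SY+np.sin(a)*l[0]+np.cos(a)*l[1],l[2]])
def W2S(w):
    a=np.radians(SYAW); d=np.array(w)[:2]-[SX,SY]; return np.array([np.cos(a)*d[0]+np.sin(a)*d[1],-np.sin(a)*d[0]+np.cos(a)*d[1],w[2]])
def delta(target,jaw=None):
    s=status.state(); Rm=R.from_euler('xyz',s['ee_rot'],degrees=True).as_matrix()
    d=Rm.T@(np.array(target)-s['ee_pos'])/10
    jy=np.degrees(np.arctan2(Rm[1,1],Rm[0,1]))
    print('pos',s['ee_pos'].round(1),'t',s['time_s'],'jawdir',jy.round(2),'zdir',Rm[:,2].round(2),'q6',s['qpos'][5].round(1),'F',s['force'].round(1),'w',round(s['gripper_width'],1))
    print('shift cm',d.round(2))
    if jaw is not None:
        t=(jaw-jy+180)%360-180
        print('turn rad (about tool x; down => -yaw)',round(-np.radians(t),4),'deg yaw',t)
E
python3 - <<'E'
from h import *
s=status.state();Rm=R.from_euler('xyz',s['ee_rot'],degrees=True).as_matrix();print(Rm.round(3))
c=viewer.get_calibration('wrist');print('cam in tool',Rm.T@(c['eye']-s['ee_pos']))
for l in((4,-145,250),(0,45.5,0),(4,110-53.5,0)): print(S2W(l))
delta(S2W((4,-145,250)),SYAW); delta(S2W((4,-145,250)),SYAW+180)
print(unproj(cam('top'),[(338,198)],64))
E
```

```text
[[-0.     0.286 -0.958]
 [ 0.001 -0.958 -0.286]
 [-1.    -0.001  0.   ]]
cam in tool [-92.16932586   0.52373202 -68.99808853]
[588.44148669  -1.40135794 250.        ]
[560.99189386 187.15306352   0.        ]
[563.60558807 198.56220909   0.        ]
pos [ 164.2 -550.8  291.6] t 0.15 jawdir -73.4 zdir [-0.96 -0.29  0.  ] q6 -1.1 F [-0.3 -0.3  0.6] w 91.4
shift cm [  4.22 -40.52 -56.35]
turn rad (about tool x; down => -yaw) -1.4046 deg yaw 80.47596862989923
pos [ 164.2 -550.8  291.6] t 0.15 jawdir -73.4 zdir [-0.96 -0.29  0.  ] q6 -1.1 F [-0.3 -0.3  0.6] w 91.4
shift cm [  4.22 -40.52 -56.35]
turn rad (about tool x; down => -yaw) 1.737 deg yaw -99.52403137010077
[[ 557.13860682 -126.93760965   64.        ]]
```

Emit:
{"api": "move_arm", "payload": {
  "moves": [
    [[2.0, -40.5, -56.4], -1.4046, 0.32],
    [[2.0, -40.5, -56.4], -1.4046, 0.32],
    [[2.0, -40.5, -56.4], -1.4046, 0.32],
    [[2.0, -40.5, -56.4], -1.4046, 0.32],
    [[2.0, -40.5, -56.4], -1.4046, 0.32],
    [[2.0, -40.5, -56.4], -1.4046, 0.32],
    [[2.0, -40.5, -56.4], -1.4046, 0.32],
    [[2.0, -40.5, -56.4], -1.4046, 0.32],
    [[2.0, -40.5, -56.4], -1.4046, 0.32],
    [[2.0, -40.5, -56.4], -1.4046, 0.32],
    [[2.0, -40.5, -56.4], -1.4046, 0.32],
    [[2.0, -40.5, -56.4], -1.4046, 0.32],
    [[2.0, -40.5, -56.4], -1.4046, 0.32],
    [[2.0, -40.5, -56.4], -1.4046, 0.32]
  ],
  "force": 20
}}

```text
time_s: 1.9
ee_pos: [588.2, -2.9, 272.3]
ee_rot: [-62.0, 90.0, -145.0]
force: [-0.8, -0.3, -0.6]
gripper_width: 60.4
```

```bash
python3 - <<'E'
from h import *
delta(S2W((4,-145,110)),SYAW)
i=viewer.grab_frame('wrist');cv2.imwrite('pics/w1.png',i[:,:,::-1])
i=viewer.grab_frame('top');cv2.imwrite('pics/t1.png',i[:,:,::-1])
E
```

```text
pos [588.2  -2.9 272.3] t 1.9 jawdir 7.0 zdir [ 0.12 -0.99  0.  ] q6 -8.4 F [-0.8 -0.3 -0.6] w 60.4
shift cm [16.23  0.05 -0.16]
turn rad (about tool x; down => -yaw) -0.0013 deg yaw 0.07593809377266325
```

View pics/w1.png

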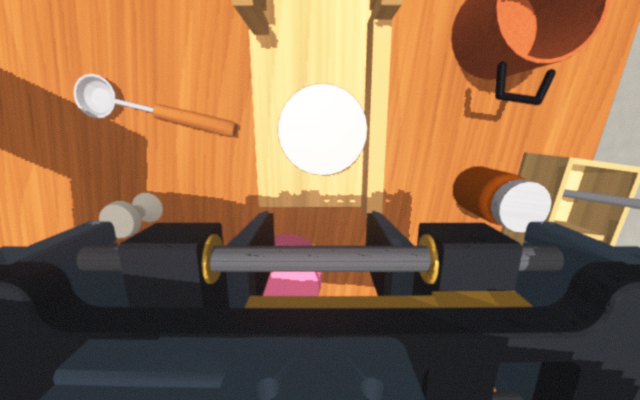

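The wrist view shows the lid centred at about (322,130) and the long wall's inner edge near column 366. The cheeks and slot are at the top, around (255,15) and (383,10). I'll measure these precisely.

```bash
python3 - <<'E'
from h import *
i=cv2.imread('pics/w1.png');W=cam('wrist')
m=(i.min(2)>200).astype('uint8');m[:, :240]=0;m[:,400:]=0;m[200:]=0
n,l,s,c=cv2.connectedComponentsWithStats(m);k=1+s[1:,4].argmax();cnt=cv2.findContours((l==k).astype('uint8'),0,1)[0][0]
e=cv2.fitEllipse(cnt);print(s[k],e)
print('jar',W2S(unproj(W,[e[0]],76)[0]))
cv2.imwrite('pics/w1z.png',cv2.resize(i[0:220,220:420],None,fx=3.6,fy=2.7,interpolation=cv2.INTER_CUBIC))
j=i.copy()
for L in [[(56,-180,57),(56,27,57)],[(74,-180,57),(74,27,57)],[(-80,-180,12),(-80,30,12)],[(-80,-180,12),(56,-180,12)],[(56,39,91),(56,39,12)],[(56,52,91),(56,52,12)]]:
    p=proj(W,[S2W(q) for q in L]);print(L,p.round(1).tolist());cv2.line(j,*[tuple(int(v*16) for v in q) for q in p],(255,0,0),1,shift=4)
cv2.imwrite('pics/w1o.png',cv2.resize(j[0:220,220:420],None,fx=3.6,fy=2.7,interpolation=cv2.INTER_CUBIC))
E
```

```text
[ 278   84   89   91 6333] ((321.9112854003906, 128.84652709960938), (87.67880249023438, 90.12091827392578), 0.7922266721725464)
jar [  6.91940292 -78.38020681  76.        ]
[(56, -180, 57), (56, 27, 57)] [[363.7, 218.4], [371.1, 20.2]]
[(74, -180, 57), (74, 27, 57)] [[379.1, 218.4], [389.1, 20.3]]
[(-80, -180, 12), (-80, 30, 12)] [[256.0, 207.9], [246.1, 32.5]]
[(-80, -180, 12), (56, -180, 12)] [[256.0, 207.9], [358.5, 207.8]]
[(56, 39, 91), (56, 39, 12)] [[378.7, -9.9], [364.4, 23.6]]
[(56, 52, 91), (56, 52, 12)] [[379.3, -27.0], [364.8, 10.9]]
```

View pics/w1o.png

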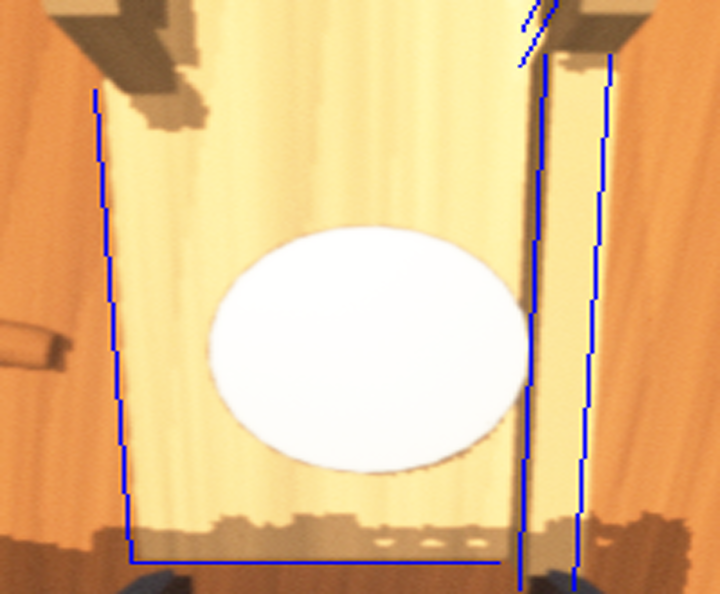

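```bash
python3 - <<'E'
from h import *
delta(S2W((5,-145,112)),SYAW)
print(W2S(status.state()['ee_pos']))
E
```

```text
pos [588.4  -3.1 272.5] t 2.0 jawdir 6.98 zdir [ 0.12 -0.99  0.  ] q6 -8.4 F [ 0.1 -0.1 -0.2] w 60.7
shift cm [16.05  0.13 -0.17]
turn rad (about tool x; down => -yaw) -0.0018 deg yaw 0.10244052128487624
[   3.71032094 -146.62537825  272.53670876]
```

Emit:
{"api": "move_arm", "payload": {
  "moves": [
    [[5, 0.15, 0], 0, 0.32],
    [[10, 0.15, 0], 0, 0.32],
    [[14, 0.15, 0], 0, 0.32],
    [[16, 0.15, 0], 0, 0.32],
    [[16, 0.15, 0], 0, 0.32],
    [[16, 0.15, 0], 0, 0.32]
  ]
}}

```text
time_s: 2.75
ee_pos: [591.1, -2.1, 113.5]
ee_rot: [78.6, 89.9, -4.4]
force: [-0.3, 1.0, 0.1]
gripper_width: 59.9
```

```bash
python3 - <<'E'
from h import *
delta(S2W((5,56.5,112)),SYAW)
i=viewer.grab_frame('wrist');cv2.imwrite('pics/w2.png',i[:,:,::-1])
E
```

```text
pos [591.1  -2.1 113.5] t 2.75 jawdir 7.03 zdir [ 0.12 -0.99  0.  ] q6 -8.3 F [-0.3  1.   0.1] w 59.9
shift cm [  0.14  -0.18 -20.26]
turn rad (about tool x; down => -yaw) -0.0008 deg yaw 0.04646382592676446
```

View pics/w2.png

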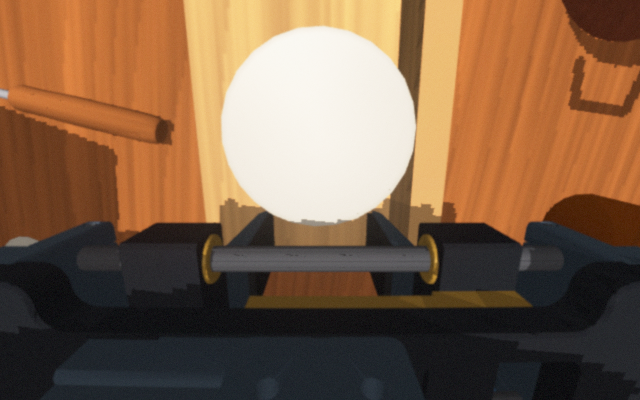

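The lid centre (318,126) lines up with the finger midpoint at about column 321. I'll push along the wall now.

Emit:
{"api": "move_arm", "payload": {
  "moves": [
    [[0, -0.1, -0.8], 0, 0.32],
    [[0, -0.1, -1.6], 0, 0.32],
    [[0, -0.1, -2.4], 0, 0.32],
    [[0, -0.1, -3.2], 0, 0.32],
    [[0, -0.1, -4.0], 0, 0.32],
    [[0, -0.1, -4.8], 0, 0.32],
    [[0, -0.1, -5.6], 0, 0.32],
    [[0, -0.1, -6.4], 0, 0.32],
    [[0, -0.1, -7.2], 0, 0.32],
    [[0, -0.1, -8.0], 0, 0.32],
    [[0, -0.1, -8.8], 0, 0.32],
    [[0, -0.1, -9.6], 0, 0.32],
    [[0, -0.1, -9.6], 0, 0.32]
  ]
}}

```text
time_s: 4.42
ee_pos: [577.4, 94.6, 112.0]
ee_rot: [-147.0, 89.9, 130.1]
force: [0.5, 0.0, 0.2]
gripper_width: 60.7
```

```bash
python3 - <<'E'
from h import *
delta(S2W((5,56.5,112)),SYAW);print(W2S(status.state()['ee_pos']))
i=viewer.grab_frame('wrist');cv2.imwrite('pics/w3.png',i[:,:,::-1])
E
```

```text
pos [577.4  94.6 112. ] t 4.425 jawdir 7.1 zdir [ 0.12 -0.99 -0.  ] q6 1.0 F [0.5 0.  0.2] w 60.7
shift cm [ 1.000e-02  2.000e-02 -1.049e+01]
turn rad (about tool x; down => -yaw) 0.0003 deg yaw -0.01751723984747855
[  4.84275121 -48.36792907 111.95422268]
```

View pics/w3.png

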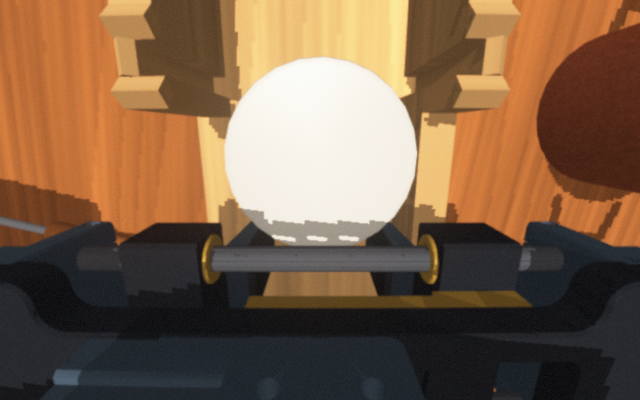

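```bash
python3 - <<'E'
from h import *
i=cv2.imread('pics/w3.png');W=cam('wrist')
a=i[0:130,90:250];b=i[0:130,400:540]
j=i.copy()
for L in [[(x,y,91),(X,y,91)] for y in (27,39,52) for x,X in((-76,-56),(56,76))]+[[(sx*66,39,91),(sx*66,52,91)] for sx in(-1,1)]+[[(sx*56,27,91),(sx*56,39,91)] for sx in(-1,1)]+[[(sx*56,27,12),(sx*56,27,91)] for sx in(-1,1)]:
    p=proj(W,[S2W(q) for q in L]);cv2.line(j,*[tuple(int(v*16) for v in q) for q in p],(255,0,0),1,shift=4)
def z(im,o):
    cv2.imwrite(o,np.hstack([cv2.resize(im[0:130,90:250],None,fx=2.6,fy=4,interpolation=cv2.INTER_CUBIC),cv2.resize(im[0:130,400:540],None,fx=2.6,fy=4,interpolation=cv2.INTER_CUBIC)]))
z(i,'pics/w3a.png');z(j,'pics/w3b.png')
E
```

```text
(no output)
```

View pics/w3a.png

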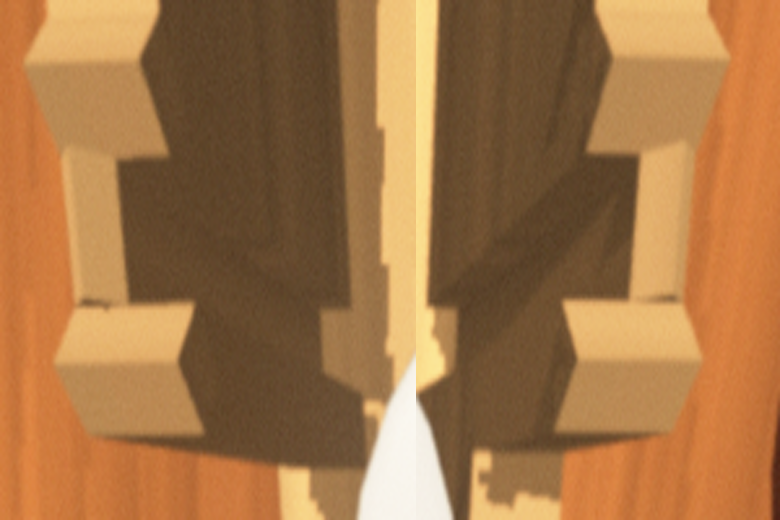

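View pics/w3b.png

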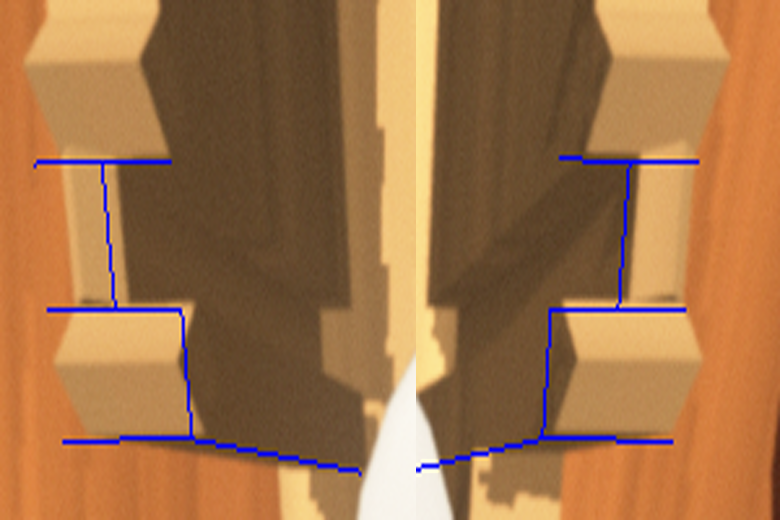

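```bash
python3 - <<'E'
from h import *
from scipy.optimize import least_squares
W=cam('wrist')
l=lambda u,v:((u+.5)/2.6-.5+90,(v+.5)/4-.5); r=lambda u,v:((u-416+.5)/2.6-.5+400,(v+.5)/4-.5)
obs=[((-56,39,91),l(195,302)),((-56,52,91),l(168,157)),((-56,27,91),l(204,434)),((56,39,91),r(562,300)),((56,52,91),r(586,153)),((56,27,91),r(556,431)),((-66,39,91),l(129,300)),((-66,52,91),l(118,160)),((66,39,91),r(630,299)),((66,52,91),r(638,155))]
def f(p):
    a=np.radians(p[2]);o=[]
    for L,uv in obs:
        P=[p[0]+np.cos(a)*L[0]-np.sin(a)*L[1],p[1]+np.sin(a)*L[0]+np.cos(a)*L[1],L[2]];o.append(proj(W,P)[0]-uv)
    return np.ravel(o)
s=least_squares(f,[SX,SY,SYAW]);print(s.x,s.fun.reshape(-1,2).round(1).tolist())
E
```

```text
[568.48911687 142.8020393    7.20569933] [[-0.6, 0.3], [5.5, -0.6], [-0.2, -0.0], [0.7, 0.1], [-4.8, -0.4], [-0.3, 0.1], [-0.8, 1.2], [-1.6, -0.9], [0.4, 0.6], [1.7, -0.6]]
```

Emit:
{"api": "move_arm", "payload": {
  "moves": [
    [[0, 0.05, -0.8], 0, 0.32],
    [[0, 0.05, -1.6], 0, 0.32],
    [[0, 0.05, -2.4], 0, 0.32],
    [[0, 0.05, -3.2], 0, 0.32],
    [[0, 0.05, -4.0], 0, 0.32],
    [[0, 0.05, -4.8], 0, 0.32],
    [[0, 0.05, -5.6], 0, 0.32],
    [[0, 0.05, -6.4], 0, 0.32],
    [[0, 0.05, -7.2], 0, 0.32],
    [[0, 0.05, -8.0], 0, 0.32],
    [[0, 0.05, -8.8], 0, 0.32],
    [[0, 0.05, -9.6], 0, 0.32],
    [[0, 0.05, -10.4], 0, 0.32],
    [[0, 0.05, -10.4], 0, 0.32]
  ]
}}

```text
time_s: 6.22
ee_pos: [565.4, 197.7, 112.4]
ee_rot: [136.3, 90.0, 53.4]
force: [0.5, 0.0, 0.3]
gripper_width: 59.9
```

```bash
python3 - <<'E'
from h import *
delta(S2W((5,56.5,112)),SYAW);print(W2S(status.state()['ee_pos']))
i=viewer.grab_frame('wrist');cv2.imwrite('pics/w4.png',i[:,:,::-1])
E
```

```text
pos [565.4 197.7 112.4] t 6.225 jawdir 7.11 zdir [ 0.12 -0.99 -0.  ] q6 11.0 F [0.5 0.  0.3] w 59.9
shift cm [ 0.04 -0.07 -0.1 ]
turn rad (about tool x; down => -yaw) 0.0006 deg yaw -0.03408702403544339
[  5.70704938  55.46357884 112.40444919]
```

View pics/w4.png

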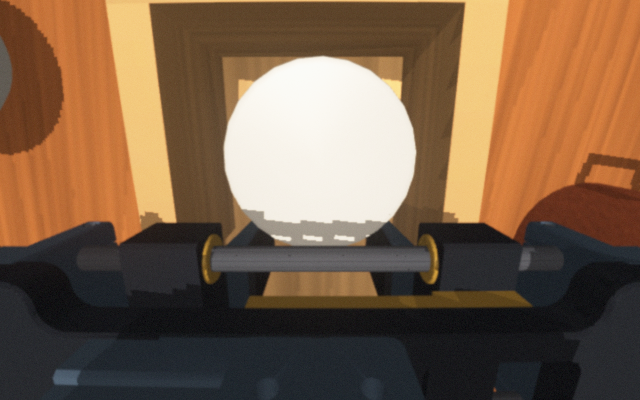

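```bash
sed -i 's/^SX,SY,SYAW=.*/SX,SY,SYAW=568.4,142.8,7.15/' h.py; python3 - <<'E'
from h import *
i=cv2.imread('pics/w4.png');W=cam('wrist')
m=(i.min(2)>190).astype('uint8');m[:, :215]=0;m[:,425:]=0;m[205:]=0;m[:55]=0
cnt=max(cv2.findContours(m,0,1)[0],key=cv2.contourArea).reshape(-1,2);cnt=cnt[(cnt[:,1]<203)]
e=cv2.fitEllipse(cnt.reshape(-1,1,2));print(e,'jar',W2S(unproj(W,[e[0]],76)[0]))
print('corners',[W2S(p) for p in unproj(W,[(151,4),(464,4)],91)])
E
```

```text
((319.4498291015625, 152.34872436523438), (189.71141052246094, 190.744384765625), 170.39698791503906) jar [  4.68247854 112.1233923   76.        ]
corners [array([-56.90446618, 167.35306458,  91.        ]), array([ 57.5439045 , 167.20329849,  91.        ])]
```

```bash
python3 - <<'E'
from h import *
delta((474,-354,270),-84.75)
E
```

```text
pos [565.5 197.4 112.4] t 6.275 jawdir 7.11 zdir [ 0.12 -0.99 -0.  ] q6 11.0 F [-0.2  1.2  0.2] w 60.3
shift cm [-15.79 -15.89  53.58]
turn rad (about tool x; down => -yaw) 1.6032 deg yaw -91.85585979990901
```

Emit:
{"api": "move_arm", "payload": {
  "moves": [
    [[0, 0, 1.0], 0, 0.32],
    [[0, 0, 2.5], 0, 0.32],
    [[-1, 0, 3], 0, 0.32],
    [[-5, 0, 3], 0, 0.32],
    [[-10, 0, 3], 0, 0.32],
    [[-15.8, -1, 5], 0, 0.32],
    [[-15.8, -15.9, 53.6], 1.603, 0.32],
    [[-15.8, -15.9, 53.6], 1.603, 0.32],
    [[-15.8, -15.9, 53.6], 1.603, 0.32],
    [[-15.8, -15.9, 53.6], 1.603, 0.32],
    [[-15.8, -15.9, 53.6], 1.603, 0.32],
    [[-15.8, -15.9, 53.6], 1.603, 0.32],
    [[-15.8, -15.9, 53.6], 1.603, 0.32],
    [[-15.8, -15.9, 53.6], 1.603, 0.32],
    [[-15.8, -15.9, 53.6], 1.603, 0.32],
    [[-15.8, -15.9, 53.6], 1.603, 0.32],
    [[-15.8, -15.9, 53.6], 1.603, 0.32],
    [[-15.8, -15.9, 53.6], 1.603, 0.32],
    [[-15.8, -15.9, 53.6], 1.603, 0.32],
    [[-15.8, -15.9, 53.6], 1.603, 0.32]
  ]
}}

```text
time_s: 8.78
ee_pos: [473.9, -354.2, 270.4]
ee_rot: [113.5, 90.0, -61.2]
force: [-0.3, 0.6, 0.4]
gripper_width: 60.2
```

```bash
python3 - <<'E'
from h import *
delta((471.5,-354.7,270),-84.75)
i=viewer.grab_frame('wrist');cv2.imwrite('pics/w5.png',i[:,:,::-1])
i=viewer.grab_frame('top');cv2.imwrite('pics/t5.png',i[:,:,::-1])
i=viewer.grab_frame('scene');cv2.imwrite('pics/s5.png',cv2.resize(i[190:340,280:440,::-1],None,fx=4,fy=4,interpolation=cv2.INTER_CUBIC))
E
```

```text
pos [ 473.9 -354.2  270.4] t 8.775 jawdir -84.71 zdir [-1.   -0.09 -0.  ] q6 46.8 F [-0.3  0.6  0.4] w 60.2
shift cm [0.04 0.03 0.24]
turn rad (about tool x; down => -yaw) 0.0008 deg yaw -0.04368945985828532
```

View pics/w5.png

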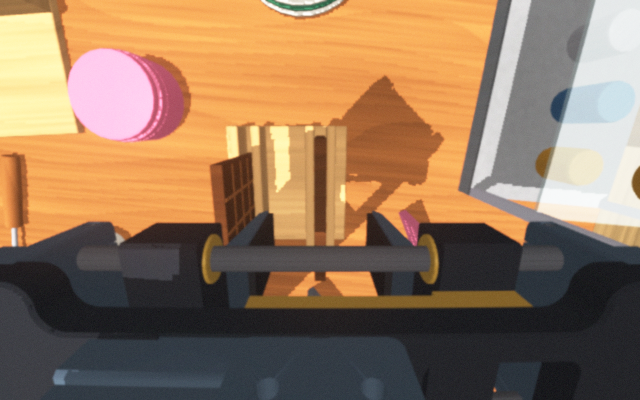

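View pics/s5.png

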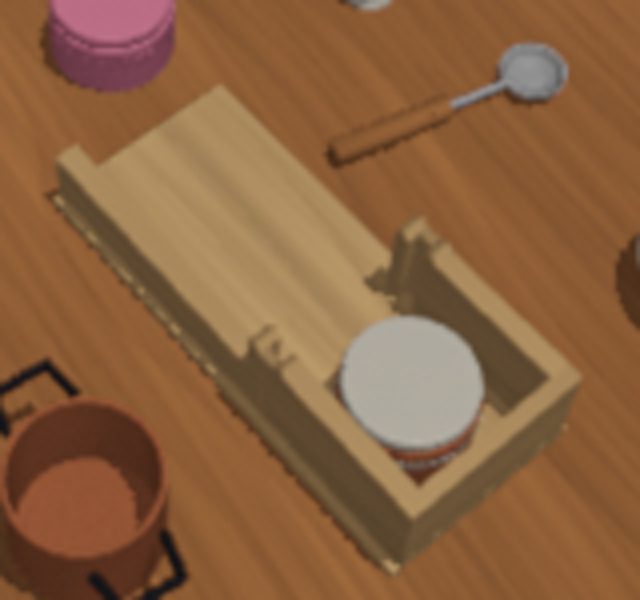

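```bash
python3 - <<'E'
from h import *
i=cv2.imread('pics/w5.png');W=cam('wrist')
cv2.imwrite('pics/w5z.png',cv2.resize(i[110:310,200:370],None,fx=4,fy=3,interpolation=cv2.INTER_CUBIC))
g=i.sum(2)
for r in (150,170,190,210,230):
    c=np.where(g[r,305:340]<180)[0]+305; print(r,c.min(),c.max(),unproj(W,[((c.min()+c.max())/2,r)],142)[0])
c=[r for r in range(110,300) if g[r,318:322].mean()<200];print(min(c),max(c),unproj(W,[(320,min(c)),(320,max(c))],142))
E
```

```text
Traceback (most recent call last):
ValueError: zero-size array to reduction operation minimum which has no identity
```

View pics/w5z.png

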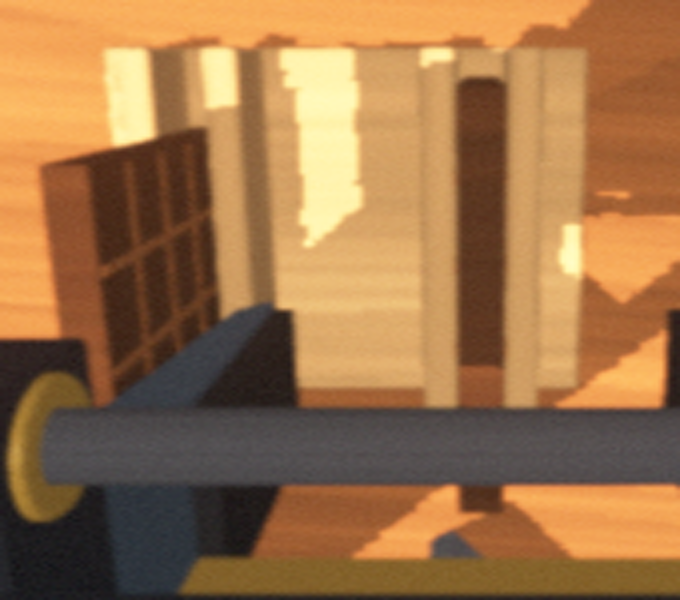

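```bash
python3 - <<'E'
from h import *
W=cam('wrist')
u=lambda a,b:((a+.5)/4-.5+200,(b+.5)/3-.5+110)
p=unproj(W,[u(457,366),u(506,366),u(458,511),u(503,511)],142)
print(p.round(1)); print(p.mean(0),(p[0]+p[1])/2,(p[2]+p[3])/2)
E
```

```text
[[ 458.3 -351.3  142. ]
 [ 459.2 -361.7  142. ]
 [ 412.7 -355.5  142. ]
 [ 413.7 -365.5  142. ]]
[ 435.97487759 -358.50515985  142.        ] [ 458.75755405 -356.50390553  142.        ] [ 413.19220113 -360.50641416  142.        ]
```

```bash
python3 - <<'E'
from h import *
W=cam('wrist')
u=lambda a,b:((a+.5)/4-.5+200,(b+.5)/3-.5+110)
p=unproj(W,[u(457,79),u(506,79),u(458,511),u(503,511)],142)
print(p.round(1)); print(p.mean(0),(p[0]+p[1])/2,(p[2]+p[3])/2)
d=(p[0]+p[1]-p[2]-p[3])/2;print(np.linalg.norm(d),np.degrees(np.arctan2(d[1],d[0])))
c=p.mean(0)
delta((c[0],c[1],182),-85)
E
```

```text
[[ 537.1 -344.4  142. ]
 [ 538.  -353.9  142. ]
 [ 412.7 -355.5  142. ]
 [ 413.7 -365.5  142. ]]
[ 475.38805428 -354.85030034  142.        ] [ 537.58390744 -349.19418652  142.        ] [ 413.19220113 -360.50641416  142.        ]
124.90501628463669 5.196206301893159
pos [ 473.8 -354.5  270.3] t 8.925 jawdir -84.74 zdir [-1.   -0.09  0.  ] q6 46.8 F [-0.   0.6  0.4] w 60.3
shift cm [ 8.83  0.05 -0.16]
turn rad (about tool x; down => -yaw) 0.0046 deg yaw -0.26322751953523493
```

The wide panel is confirmed: it measures 124.9 mm, with its centre at about (475,-355) and yaw 5.2°. I'll descend and grip it.

Emit:
{"api": "move_arm", "payload": {
  "moves": [
    [[4, 0.05, -0.15], 0, 0.32],
    [[7, 0.05, -0.15], 0, 0.32],
    [[8.8, 0.05, -0.15], 0, 0.32],
    [[8.8, 0.05, -0.15], 0, 0.32],
    [[8.8, 0.05, -0.15], 0, -0.5],
    [[8.8, 0.05, -0.15], 0, -1],
    [[8.8, 0.05, -0.15], 0, -1],
    [[8.8, 0.05, -0.15], 0, -1],
    [[8.8, 0.05, -0.15], 0, -1],
    [[8.8, 0.05, -0.15], 0, -1],
    [[8.8, 0.05, -0.15], 0, -1]
  ],
  "force": 25
}}

```text
time_s: 10.3
ee_pos: [475.3, -355.1, 182.4]
ee_rot: [115.9, 90.0, -58.9]
force: [0.4, -0.3, 1.2]
gripper_width: 9.8
```

```bash
python3 - <<'E'
from h import *
delta(S2W((0,45.5,270)),SYAW-90)
E
```

```text
pos [ 475.3 -355.1  182.4] t 10.3 jawdir -84.76 zdir [-1.   -0.09 -0.  ] q6 46.9 F [ 0.4 -0.3  1.2] w 9.8
shift cm [ -8.78 -53.28 -13.67]
turn rad (about tool x; down => -yaw) -0.0334 deg yaw 1.911336072715926
```

Emit:
{"api": "move_arm", "payload": {
  "moves": [
    [[-3, 0, 0], 0, -1],
    [[-8, 0, 0], 0, -1],
    [[-13, 0, 0], 0, -1],
    [[-13, -6, -1.5], -0.01, -1],
    [[-13, -12, -3], -0.02, -1],
    [[-13, -18, -4.5], -0.0334, -1],
    [[-13, -24, -6], -0.0334, -1],
    [[-13, -30, -7.5], -0.0334, -1],
    [[-13, -36, -9.2], -0.0334, -1],
    [[-13, -42, -10.8], -0.0334, -1],
    [[-13, -48, -12.3], -0.0334, -1],
    [[-13, -52, -13.4], -0.0334, -1],
    [[-13, -53.3, -13.7], -0.0334, -1],
    [[-13, -53.3, -13.7], -0.0334, -1],
    [[-13, -53.3, -13.7], -0.0334, -1],
    [[-13, -53.3, -13.7], -0.0334, -1],
    [[-13, -53.3, -13.7], -0.0334, -1]
  ]
}}

```text
time_s: 12.42
ee_pos: [563.0, 187.3, 312.4]
ee_rot: [151.9, 90.0, -21.0]
force: [-0.3, 0.6, -1.4]
gripper_width: 9.9
```

```bash
python3 - <<'E'
from h import *
delta(S2W((0,45.5,182)),SYAW-90)
i=viewer.grab_frame('wrist');cv2.imwrite('pics/w6.png',i[:,:,::-1])
i=viewer.grab_frame('top');cv2.imwrite('pics/t6.png',i[:,:,::-1])
i=viewer.grab_frame('scene');cv2.imwrite('pics/s6.png',cv2.resize(i[150:340,260:440,::-1],None,fx=3.5,fy=3.1,interpolation=cv2.INTER_CUBIC))
E
```

```text
pos [563.  187.3 312.4] t 12.425 jawdir -82.93 zdir [-0.99 -0.12 -0.  ] q6 100.2 F [-0.3  0.6 -1.4] w 9.9
shift cm [13.04 -0.07  0.03]
turn rad (about tool x; down => -yaw) -0.0014 deg yaw 0.07807426227566339
```

View pics/w6.png

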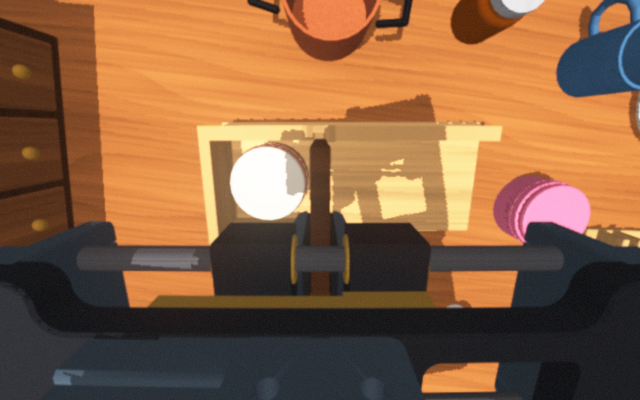

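View pics/s6.png

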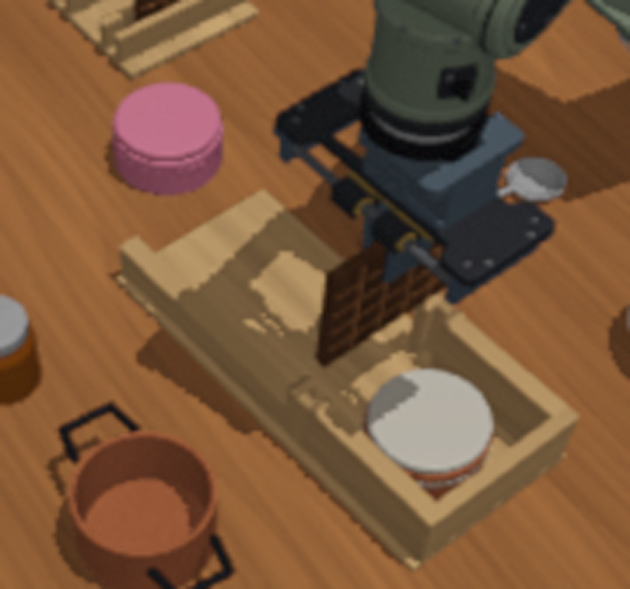

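Emit:
{"api": "move_arm", "payload": {
  "moves": [
    [[2, -0.03, 0], 0, -1],
    [[3.7, -0.03, 0], 0, -1],
    [[3.7, -0.03, 0], 0, -1],
    [[3.7, -0.03, 0], 0, -1]
  ]
}}

```text
time_s: 13.08
ee_pos: [563.4, 188.6, 276.0]
ee_rot: [-173.7, 89.9, 13.5]
force: [-0.2, -0.3, -0.8]
gripper_width: 10.1
```

```bash
python3 - <<'E'
from h import *
delta(S2W((0,45.5,182)),SYAW-90)
i=viewer.grab_frame('wrist')[:,:,::-1];cv2.imwrite('pics/w7.png',cv2.resize(i[80:220,180:440],None,fx=3,fy=4,interpolation=cv2.INTER_CUBIC))
i=viewer.grab_frame('scene');cv2.imwrite('pics/s7.png',cv2.resize(i[220:320,320:420,::-1],None,fx=6,fy=6,interpolation=cv2.INTER_CUBIC))
E
```

```text
pos [563.4 188.6 276. ] t 13.075 jawdir -82.85 zdir [-0.99 -0.12 -0.  ] q6 100.3 F [-0.2 -0.3 -0.8] w 10.1
shift cm [9.39 0.06 0.08]
turn rad (about tool x; down => -yaw) -0.0 deg yaw 0.0002172846390351424
```

View pics/w7.png

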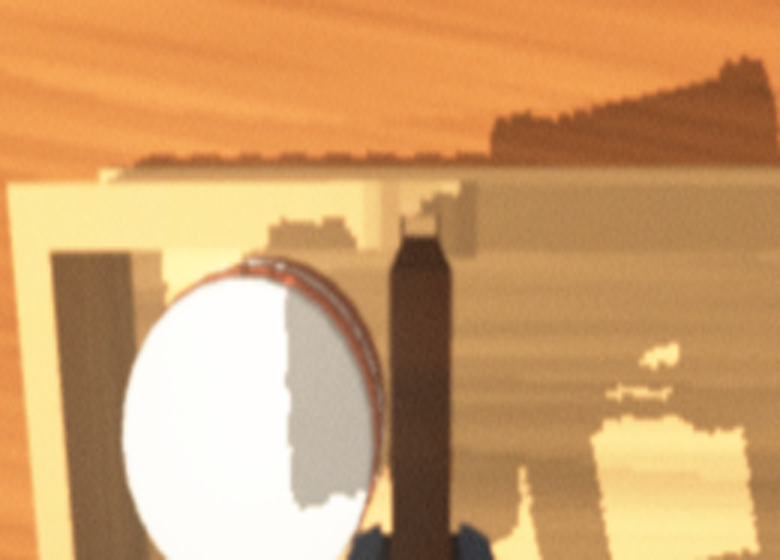

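View pics/s7.png

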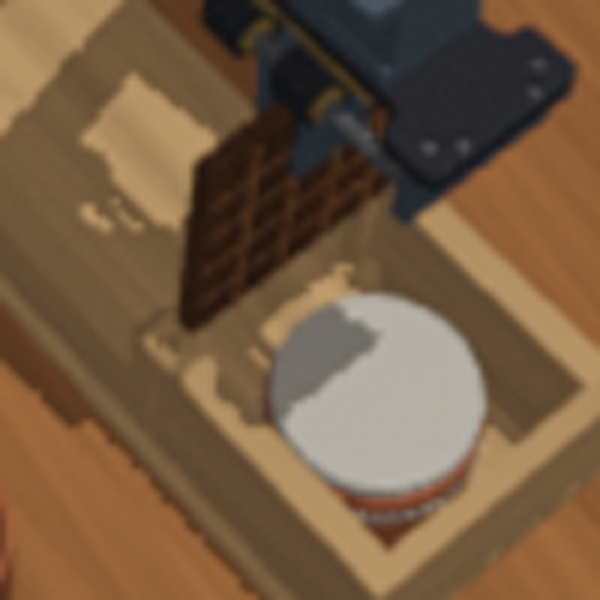

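In the wrist crop the panel's lower end (columns 403–440) lines up with the groove (402–438). I'll lower it carefully.

Emit:
{"api": "move_arm", "payload": {
  "moves": [
    [[0.5, 0, 0.04], 0, -1],
    [[1.0, 0, 0.04], 0, -1],
    [[1.5, 0, 0.04], 0, -1],
    [[2.0, 0, 0.04], 0, -1],
    [[2.5, 0, 0.04], 0, -1],
    [[2.5, 0, 0.04], 0, -1]
  ]
}}

```text
time_s: 13.92
ee_pos: [562.4, 188.4, 249.6]
ee_rot: [13.2, 89.9, -159.7]
force: [-0.2, -0.6, -1.1]
gripper_width: 10.2
```

```bash
python3 - <<'E'
from h import *
delta(S2W((0,45.5,182)),SYAW-90)
i=viewer.grab_frame('wrist')[:,:,::-1];cv2.imwrite('pics/w8.png',cv2.resize(i[80:220,180:440],None,fx=3,fy=4,interpolation=cv2.INTER_CUBIC))
E
```

```text
pos [562.4 188.4 249.6] t 13.925 jawdir -82.85 zdir [-0.99 -0.12  0.  ] q6 100.3 F [-0.2 -0.6 -1.1] w 10.2
shift cm [ 6.76  0.05 -0.04]
turn rad (about tool x; down => -yaw) 0.0 deg yaw -0.00045827969267975277
```

View pics/w8.png

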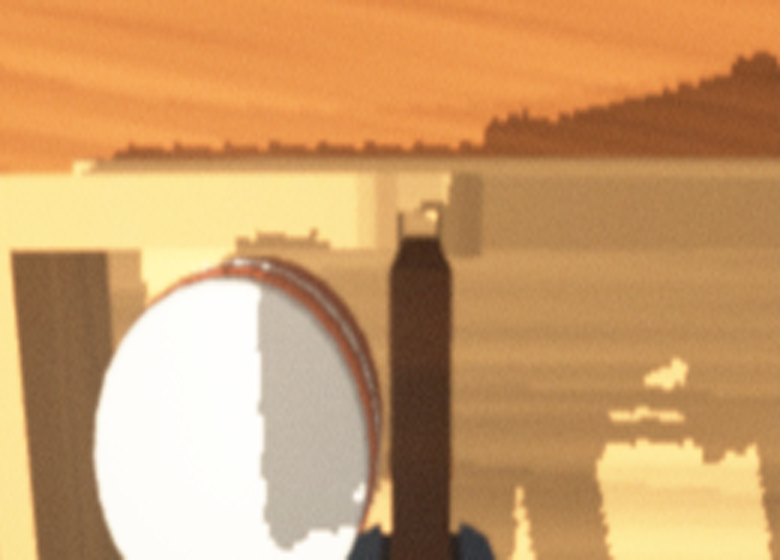

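Emit:
{"api": "move_arm", "payload": {
  "moves": [
    [[0.8, 0, 0], 0, -1],
    [[1.6, 0, 0], 0, -1],
    [[2.4, 0, 0], 0, -1],
    [[3.2, 0, 0], 0, -1],
    [[4.0, 0, 0], 0, -1],
    [[4.8, 0, 0], 0, -1],
    [[5.6, 0, 0], 0, -1],
    [[6.2, 0, 0], 0, -1],
    [[6.5, 0, 0], 0, -1],
    [[6.5, 0, 0], 0, -1]
  ]
}}

```text
time_s: 15.22
ee_pos: [562.6, 188.5, 185.1]
ee_rot: [43.8, 90.0, -129.1]
force: [-0.8, -0.2, -1.3]
gripper_width: 9.9
```

Emit:
{"api": "move_arm", "payload": {
  "moves": [
    [[0.1, 0, 0], 0, -1],
    [[0.2, 0, 0], 0, -1],
    [[0.27, 0, 0], 0, -1],
    [[0.32, 0, 0], 0, -1],
    [[0.32, 0, 0], 0, -1]
  ]
}}

```text
time_s: 15.85
ee_pos: [562.6, 188.5, 182.4]
ee_rot: [177.2, 90.0, 4.4]
force: [-0.2, -0.7, 2.1]
gripper_width: 10.0
```

```bash
python3 - <<'E'
from h import *
delta(S2W((0,45.5,182)),SYAW-90)
E
```

```text
pos [562.6 188.5 182.4] t 15.85 jawdir -82.85 zdir [-0.99 -0.12 -0.  ] q6 100.3 F [-0.2 -0.7  2.1] w 10.0
shift cm [ 0.04  0.06 -0.  ]
turn rad (about tool x; down => -yaw) 0.0 deg yaw -0.0008829267599139712
```

The force rose from -1.3 to +2.1 N at the expected height, so the panel is resting on the board. I'll release, lift and check.

Emit:
{"api": "move_arm", "payload": {
  "moves": [
    [[0, 0, 0], 0, -0.5],
    [[0, 0, 0], 0, -0.3],
    [[0, 0, 0], 0, -0.2],
    [[0, 0, 0], 0, -0.2],
    [[-2, 0, 0], 0, -0.2],
    [[-6, 0, 0], 0, -0.2],
    [[-12, 0, 0], 0, -0.2],
    [[-15, 0, 5], 0, -0.2],
    [[-15, 0, 10], 0, -0.2],
    [[-15, 0, 15], 0, -0.2],
    [[-15, 0, 15], 0, -0.2],
    [[-15, 0, 15], 0, -0.2]
  ]
}}

```text
time_s: 17.35
ee_pos: [414.3, 170.0, 332.5]
ee_rot: [-173.7, 89.9, 13.5]
force: [-0.1, -0.8, -1.0]
gripper_width: 36.5
```

```bash
python3 - <<'E'
from h import *
delta(S2W((0,45.5,182)),SYAW-90)
i=viewer.grab_frame('wrist')[:,:,::-1];cv2.imwrite('pics/w9.png',i)
i=viewer.grab_frame('scene');cv2.imwrite('pics/s9.png',cv2.resize(i[60:340,180:460,::-1],None,fx=2.1,fy=2.1,interpolation=cv2.INTER_CUBIC))
W=cam('top');i=viewer.grab_frame('top')[:,:,::-1].copy()
cv2.imwrite('pics/t9.png',cv2.resize(i[155:260,190:420],None,fx=3.4,fy=5,interpolation=cv2.INTER_CUBIC))
E
```

```text
pos [414.3 170.  332.5] t 17.35 jawdir -82.84 zdir [-0.99 -0.12 -0.  ] q6 103.7 F [-0.1 -0.8 -1. ] w 36.5
shift cm [ 15.08   0.07 -14.93]
turn rad (about tool x; down => -yaw) 0.0002 deg yaw -0.0091726064231068
```

View pics/w9.png

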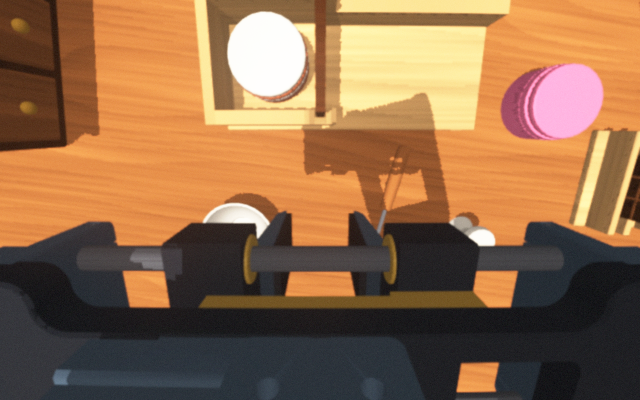

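View pics/s9.png

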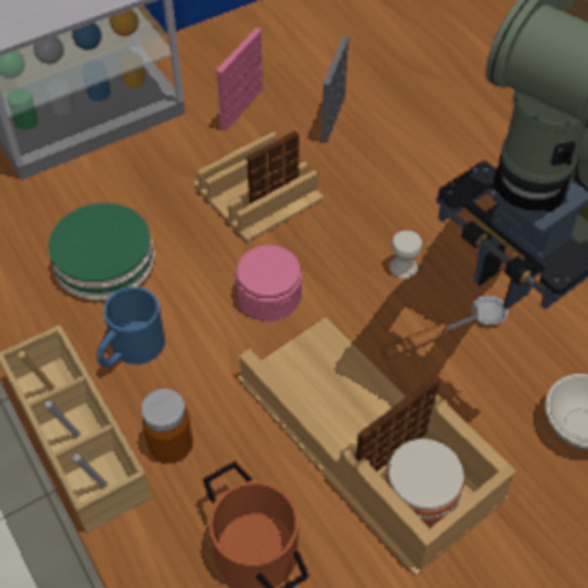

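View pics/t9.png

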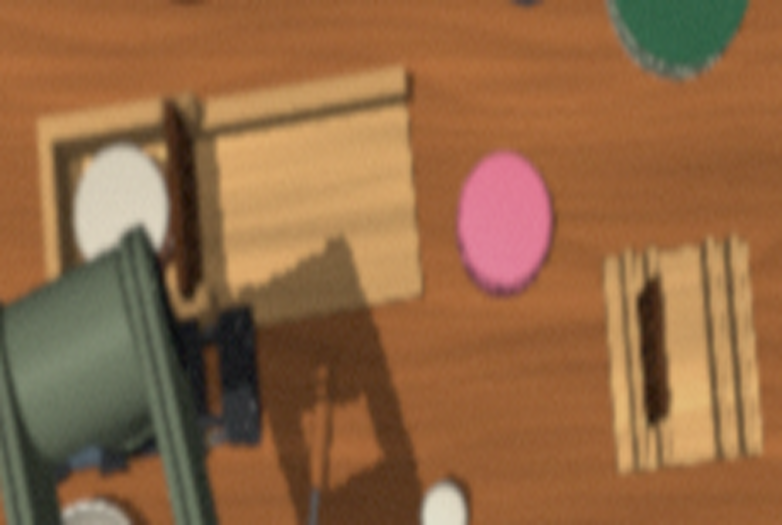

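The panel stands in the slot, the crock sits behind it, and the narrow panel is still in the rack. I'll check the numbers against the predicted seated pose and then hand in.

```bash
python3 - <<'E'
from h import *
S=cam('scene');p=proj(S,[S2W(q) for q in((62,40.5,142),(-62,40.5,142),(62,50.5,142),(-62,50.5,142))]);print('pred in crop',((p-[180,60])*2.1).round(0).tolist())
i=cv2.imread('pics/w9.png');W=cam('wrist')
m=(i.min(2)>200).astype('uint8');m[:, :215]=0;m[:,312:]=0;m[110:]=0
cnt=max(cv2.findContours(m,0,1)[0],key=cv2.contourArea);e=cv2.fitEllipse(cnt);print('jar',W2S(unproj(W,[e[0]],76)[0]),e)
i=cv2.imread('pics/s9.png')[360:480,330:460];cv2.imwrite('pics/s9z.png',cv2.resize(i,None,fx=4,fy=4))
E
```

```text
pred in crop [[354.0, 433.0], [430.0, 377.0], [359.0, 439.0], [436.0, 382.0]]
jar [  5.38293598 107.85139161  76.        ] ((265.9088439941406, 53.513641357421875), (76.09465026855469, 83.56948852539062), 168.5174102783203)
```

View pics/s9z.png

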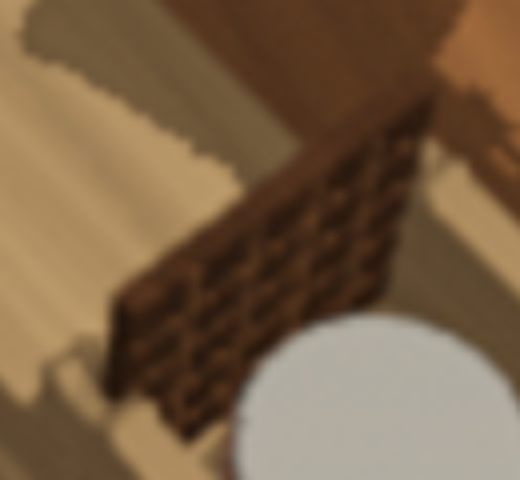

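```bash
python3 - <<'E'
from h import *
env.job_done(); print(status.state()['time_s'])
E
```

```text
the job is handed in; nothing more can be done
the job is handed in; nothing more can be done
```

The crock is in the bay and shut in by the wider panel. I handed the job in after about 17.5 s of robot time; no verdict is reported.

**Crock:** I slid it upright along the long wall between the half-open fingers, without lifting it. The last image fit put it at about (5, 108) mm in the stand's frame, against a bay centre of (0, 110). An earlier view gave (4.7, 112). Both are within the 10 mm tolerance, and the crock sits slightly towards the long wall.

**Panel:** I picked the panel that measured 124.9 mm wide. It went down the slot without resistance. The vertical force rose from -1.3 to +2.1 N at the same tool height as at the pick-up, which fits its lower edge resting on the board. After release, its visible top corners matched the predicted seated pose to about 2 pixels in the scene view.

**Rest of the scene:** The narrower panel is still in the rack. No other item looked disturbed in the last images, and the arm was clear of everything.

**Disagreements between checks:** My first stand pose, from the fixed cameras, was about 2 mm off the wrist camera's, so I used the wrist one for the panel. The fixed-camera and wrist readings of the crock's sideways position also differed by up to 3 mm.

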